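# Lid the dry-goods containers after service

### The arm

A 7-joint arm with a two-finger parallel gripper is mounted at the origin on the work surface. World frame = base frame: x ahead of the robot, y to its left, z up, the work surface at z = 0. Lengths are in mm, angles in rad, forces in N, time in s.
With the tool pointing down it reaches from about 400 to 875 mm from the base axis. Payload 6.5 kg.
Tool frame: the origin (TCP) lies midway between the tips of the shut fingers; the grasp point (between the pads) lies behind it (tcp_to_grasp is the z of the grasp point in the tool frame, in mm); z points along the fingers, y is the line along which they close (so a half turn about z gives the same grasp; the last joint's range is limited). The gripper opens to 85 mm and grips with 20 to 120 N. Pads are 22 mm wide; open, the fingers measure 114 mm over their backs; the gripper's body (76 mm by 85 mm) begins 54 mm behind the grasp point. The pads swing forward as they close: fully open they stand 13 mm farther back than shut.
Start: joints at [1.165, 0.536, -0.004, 1.538, 0.003, 1.067, -0.071], TCP at [216.639, -612.827, 231.29] pointing down, gripper open.
Joint ranges: [-2.7, 2.7], [-0.37, 2.16], [-1.27, 1.26], [0.24, 2.4], [-1.31, 4.45], [0.19, 1.91], [-2.76, 2.76]. Speed limits (rad/s): [2.39, 2.39, 3.14, 3.14, 3.14, 3.14, 3.14].

### API

Orientations are given as a unit quaternion [x, y, z, w].
In Python, from cell import * gives the robot as it stands. The module is installed in compiled form; this text tells all that it offers.
- The arm moves only by the tool step_arm, never from a script. Its argument "moves" is a list that holds one entry, the list of rows, each a list of 7 numbers: the opening in per cent of the stroke, from 0 (shut) to 100 (fully open), then the shift along the world's x, y, z in mm, then the turn, a rotation vector about the world's x, y, z in rad. A call has 1 to 8 rows; each row shifts and turns the commanded pose from where the row before left it; what a row does not reach is not made up. A row lasts 1/12 s, in which the tool goes at most 41.7 mm and 7.16 degrees, less where a joint would pass 70% of its speed; a pose out of reach is approached as far as the arm can. A call with a gripper value outside its range is refused whole. The fingers move at their own pace and stop on an object; "newtons" is the grip in N (left out, the last holds). Time passes only in rows, so rows that do not move let the fingers close. It gives the time, the measured TCP pose, the force, the opening and the grip force at its end, in the units of the state.
- state(): the state, without advancing time (a new reading comes with each control period).
- snapshot(name): name is "side" or "top"; returns a dict with "pixels" (480x640x3 uint8, red, green, blue), "camera_matrix" (3x3 intrinsics, pixels), "cam_to_world" (4x4, takes a point from camera to world coordinates). Camera axes: x right, y down, z forward; pixel columns grow to the right and rows downward; lengths in mm; the calibration is good to about 2 mm. A picture is of the moment at which its call begins. There is no depth.
- finish_job(): hands the job in; it is judged then, once.
Trained networks look in a picture, given as the dict that the camera call returned (one of the last four; its "shot" number tells which), for a name from the list of things; names that differ only in an ending like _2 or _b are one class to them, and where a whole thing is asked for, a point or a joint stands for the part that bears it (a point fixed in the world has none). Each returns a list of dicts, best first, with "score" (0 to 1); they miss things now and then, are a little off and sometimes report something else, mostly with a low value. They report only what shows in the picture. A call takes as long as a camera call. They do not tell look-alikes from the thing itself.
- recognise(picture, target): "box" ([centre column, centre row, width, height] in pixels, round what is visible of it).
- spot_point(picture, target): "xy" ([column, row] in pixels: a listed point, or the origin of a listed thing).
The state is a dict: "time_s": time; "joint_positions": joint angles; "joint_vel": joint speeds; "tau": joint torques, N m; "eef_pos": TCP position; "tcp_rot": TCP orientation; "ft_force": force on the tool from outside, world axes, zero at the start; "torque": the same for the moment, N m; "width": finger opening in mm; "grip_force": force on a finger pad.
Only numpy, scipy, OpenCV 4.12 (cv2) and the standard library are available. Lean on these libraries where they do the work, as an engineer would, in place of code of your own. Each camera call takes 0.05 s, during which the arm holds its last target. There are 200 camera calls.

### The job

Kitchen service is over: close the four open steel containers by putting each of the four loose lids on the container it belongs to, fully home with the plate lying flat on the rim all round. Leave the containers standing where they are on the counter, and do not knock over or push aside the pepper mill or the oil bottle that stand among them.

Things in the scene. Friction and masses are not known exactly. Their poses are not given: they have to be found in the camera images.
- large_round_pot: Open large round stainless container, 120 mm outer diameter, 75 mm tall, mouth 114 mm across, holding dried limes (brown balls 36 mm across); wall 3 mm, about 0.75 kg, loose, standing upright on the counter. Origin: centre of its underside; z up.
- large_round_lid: Loose large round steel lid, 0.14 kg: plate 128 mm across on a plug 104 mm across. Black round knob in the middle, 14 to 44 mm above the origin, 26 mm across from 24 mm up (neck 20 mm). Plug 10 mm deep, plate 4 mm thick; starts lying on its plug. Origin: centre of the plug's underside, z up; with the lid home it is 65 mm above its container's underside.
- small_round_pot: Open small round stainless container, 86 mm outer diameter, 70 mm tall, mouth 80 mm across, holding nutmegs (brown balls 20 mm across); wall 3 mm, about 0.5 kg, loose, standing upright on the counter. Origin: centre of its underside; z up.
- small_round_lid: Loose small round steel lid, 0.08 kg: plate 94 mm across on a plug 70 mm across. Black round knob in the middle, 14 to 44 mm above the origin, 26 mm across from 24 mm up (neck 20 mm). Plug 10 mm deep, plate 4 mm thick; starts lying on its plug. Origin: centre of the plug's underside, z up; with the lid home it is 60 mm above its container's underside.
- square_pot: Open square stainless container, 100 x 100 mm outside, 75 mm tall, mouth 94 x 94 mm, holding wrapped stock cubes. Sides parallel to its x and y axes; wall 3 mm, about 0.7 kg, loose, standing upright on the counter. Origin: centre of its underside; z up.
- square_lid: Loose square steel lid, 0.14 kg: plate 108 x 108 mm on a plug 84 x 84 mm, sides along its axes; fits at any quarter turn. Centred black strap handle along its x axis: bar 60 mm long, 14 mm wide, top 44 mm and underside 32 mm above the origin, on two legs with 40 mm clear between. Plug 10 mm deep, plate 4 mm thick; starts lying on its plug. Origin: centre of the plug's underside, z up; with the lid home it is 65 mm above its container's underside.
- oblong_pot: Open oblong stainless container, 120 mm (along its x axis) x 76 mm (along y) outside, 65 mm tall, mouth 114 x 70 mm, holding cinnamon sticks; wall 3 mm, about 0.6 kg, loose, standing upright on the counter. Origin: centre of its underside; z up.
- oblong_lid: Loose oblong steel lid, 0.13 kg: plate 128 (along x) x 84 mm on a plug 104 x 60 mm; fits either way round. Centred black strap handle along its x axis: bar 60 mm long, 14 mm wide, top 44 mm and underside 32 mm above the origin, on two legs with 40 mm clear between. Plug 10 mm deep, plate 4 mm thick; starts lying on its plug. Origin: centre of the plug's underside, z up; with the lid home it is 55 mm above its container's underside.
- pepper_mill: Dark turned-wood pepper mill, 122 mm tall, 52 mm across, loose, standing among the containers and lids. Origin: centre of its underside; z up.
- oil_bottle: Amber glass oil bottle with a steel cap, 135 mm tall, 54 mm across, loose, standing among the containers and lids. Origin: centre of its underside; z up.
Things that resemble listed ones, but are neither listed nor needed, are in the scene too. Leave any green look-alike of the large_round_pot alone.

How it is judged:
By the outcome, as a careful person would: the job done as asked, in the order asked, and still so for the second after the job is handed in, with the robot touching nothing.
It also fails if it takes over 120 s, if anything falls off the work surface, if the arm or the gripper's body presses on something with over 40 N, if the wrist force passes 120 N, or if a joint passes its speed limit or range.

## Working session

There is one attempt and no reset: what is moved stays moved. The work goes in short steps, Python scripts to look and compute and a tool call to move; the robot and the scene stay as the last step left them, time stands still between calls to the robot, and variables do not carry over. Pictures are saved under pics/ and viewed, at most 14 in all, crops included, and the job is handed in when it is done.

Besides the shell and the picture viewer there is one more tool, called after "Call:" as name(argument=value, ...), one argument or row to a line, values as JSON. step_arm: Moves the arm, as the interface text tells. Its arguments: {"type":"object","properties":{"moves":{"type":"array","items":{"type":"array","items":{"type":"array","items":{"type":"number"}}}},"newtons":{"type":"number"}},"required":["moves"]}

```bash
mkdir -p pics; python3 - <<'E'
from cell import *
import cv2,numpy as np
s=state();print(s)
for n in("top","side"):
    p=snapshot(n);cv2.imwrite(f"pics/{n}0.png",p["pixels"][:,:,::-1]);print(n,p["camera_matrix"].tolist(),np.round(p["cam_to_world"],3).tolist())
    for t in["large_round_pot","large_round_lid","small_round_pot","small_round_lid","square_pot","square_lid","oblong_pot","oblong_lid","pepper_mill","oil_bottle"]:
        print(t,[(round(d["score"],2),np.round(d["xy"]).tolist()) for d in spot_point(p,t)])
E
```

```text
{'time_s': 0.0, 'joint_positions': array([ 1.16482449,  0.53718735, -0.00443249,  1.53883165,  0.00259996,
        1.06731874, -0.07118633]), 'joint_vel': array([-8.54061766e-04, -7.72785464e-05, -2.10546125e-04, -1.02552750e-03,
        1.40948152e-03, -1.55376725e-03,  2.29399301e-04]), 'tau': array([ 2.04667140e-05, -5.83398521e+01,  1.04878932e+00, -2.59095579e+01,
        1.23403993e-02,  9.58554709e-03, -2.32801810e-06]), 'eef_pos': array([ 216.40025051, -612.26322273,  230.41560243]), 'tcp_rot': array([ 9.85596906e-01,  1.69109383e-01, -2.11037223e-04, -8.43686441e-04]), 'ft_force': array([-0.65639571, -0.0415477 , -0.17676759]), 'torque': array([ 0.03299846, -0.01279916,  0.02092967]), 'grip_force': 0.0, 'width': 85.67351873345736}
top [[489.4412861686533, 0.0, 318.9595935013097], [0.0, 489.4412861686533, 238.80262219404278], [0.0, 0.0, 1.0]] [[-0.019, -0.989, 0.149, 316.795], [-1.0, 0.016, -0.017, 59.502], [0.014, -0.149, -0.989, 1137.955], [0.0, 0.0, 0.0, 1.0]]
large_round_pot [(0.79, [190.0, 367.0]), (0.65, [123.0, 323.0]), (0.55, [279.0, 170.0])]
large_round_lid [(0.81, [
[... 397 characters left out ...]
526860033946], [0.0, 434.5353860250304, 237.4155007480397], [0.0, 0.0, 1.0]] [[-0.884, -0.321, 0.339, 58.521], [-0.467, 0.587, -0.662, 848.022], [0.014, -0.743, -0.669, 855.335], [0.0, 0.0, 0.0, 1.0]]
large_round_pot [(0.65, [383.0, 366.0]), (0.62, [256.0, 248.0]), (0.6, [303.0, 404.0])]
large_round_lid [(0.57, [304.0, 195.0])]
small_round_pot [(0.97, [323.0, 266.0])]
small_round_lid [(0.81, [370.0, 168.0])]
square_pot [(0.79, [398.0, 197.0])]
square_lid [(0.91, [316.0, 324.0]), (0.54, [307.0, 195.0])]
oblong_pot [(0.73, [354.0, 219.0]), (0.21, [260.0, 248.0])]
oblong_lid [(0.84, [236.0, 328.0]), (0.37, [398.0, 196.0])]
pepper_mill [(0.76, [257.0, 215.0])]
oil_bottle [(0.86, [322.0, 172.0])]
```

View pics/top0.png

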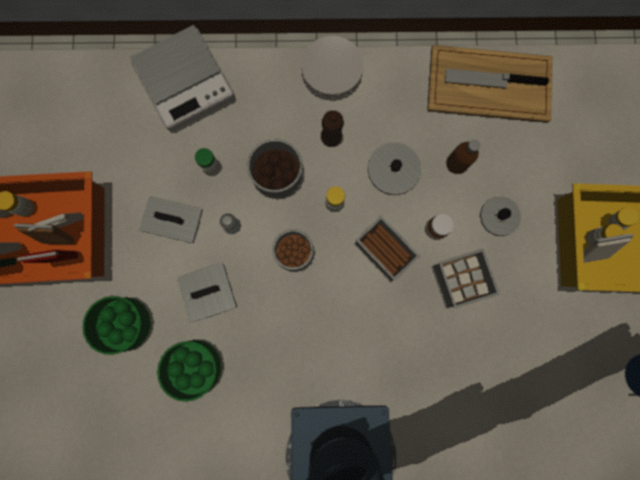

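View pics/side0.png

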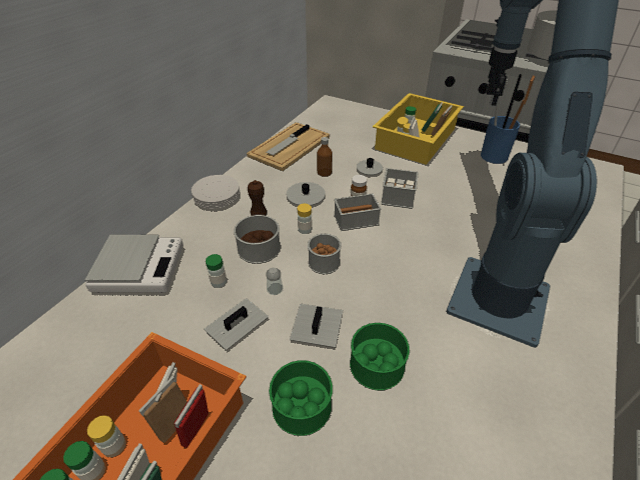

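The scene holds, in top.png pixels:

- **Lids:** oblong (170,219), square (207,292), large round (395,168), small round (500,215).
- **Pots:** large with brown limes (275,167), small (293,250), oblong (386,248), square (465,278).
- **Look-alikes:** green pots at (117,323) and (190,369), which I leave alone. The white plate stack at (332,66) could pass for a lid.
- **Obstacles:** mill at (331,128), bottle at (463,157). There are also shakers at (229,222), (336,198), (441,226) and (206,160).

Next I fit the known outlines to the image edges.

```bash
cat > h.py <<'E'
from cell import *
import cv2,numpy as np
from scipy.ndimage import map_coordinates
from scipy.optimize import minimize
def proj(p,X):
    T=np.linalg.inv(p["cam_to_world"]);c=X@T[:3,:3].T+T[:3,3];u=c@p["camera_matrix"].T;return u[:,:2]/u[:,2:]
def ray(p,uv,z):
    d=p["cam_to_world"][:3,:3]@np.linalg.inv(p["camera_matrix"])@[uv[0],uv[1],1];o=p["cam_to_world"][:3,3];return o+d*(z-o[2])/d[2]
def outline(a,b,rnd,n=40):
    if rnd:
        t=np.linspace(0,2*np.pi,4*n,endpoint=False);return np.c_[a/2*np.cos(t),a/2*np.sin(t)]
    s=np.linspace(-.46,.46,n);o=np.full(n,.5)
    return np.r_[np.c_[s*a,o*b],np.c_[s*a,-o*b],np.c_[o*a,s*b],np.c_[-o*a,s*b]]
# name: (curves [(a,b,z,weight)], round)
M={"large_round_pot":([(120,120,75),(114,114,75)],1),"small_round_pot":([(86,86,70),(80,80,70)],1),
"square_pot":([(100,100,75),(94,94,75)],0),"oblong_pot":([(120,76,65),(114,70,65)],0),
"large_round_lid":([(128,128,14),(128,128,10)],1),"small_round_lid":([(94,94,14),(94,94,10)],1),
"square_lid":([(108,108,14),(108,108,10)],0),"oblong_lid":([(128,84,14),(128,84,10)],0)}
def pts(name,q,dz=0):
    cs,r=M[name];out=[]
    for a,b,z in cs:
        o=outline(a,b,r);c,s=np.cos(q[2]),np.sin(q[2])
        out.append(np.c_[o@np.array([[c,s],[-s,c]])+q[:2],np.full(len(o),z+dz)])
    return out
def grad(p,sg=1.0):
    g=cv2.GaussianBlur(cv2.cvtColor(p["pixels"],cv2.COLOR_RGB2LAB)[:,:,0].astype(np.float32),(0,0),sg)
    return np.hypot(cv2.Sobel(g,cv2.CV_32F,1,0),cv2.Sobel(g,cv2.CV_32F,0,1))
def fit(name,ps,q0,dz=0,th=None,rng=16):
    gs=[grad(p) for p in ps]
    def f(q):
        v=0
        for p,g in zip(ps,gs):
            for X in pts(name,q,dz):
                u=proj(p,X);v+=np.mean(np.sqrt(map_coordinates(g,[u[:,1],u[:,0]],order=1,mode='nearest')))
        return -v
    rnd=M[name][1]
    ths=[0] if rnd else (np.arange(0,np.pi,np.pi/36) if th is None else th+np.linspace(-.12,.12,7))
    r=np.arange(-rng,rng+1,4.)
    best=min(((f((q0[0]+i,q0[1]+j,t)),q0[0]+i,q0[1]+j,t) for t in ths for i in r for j in r))
    if rnd: 
        m=minimize(lambda q:f((q[0],q[1],0)),best[1:3],method="Nelder-Mead",options=dict(initial_simplex=np.array(best[1:3])+[[0,0],[3,0],[0,3]]));return np.r_[m.x,0],m.fun
    m=minimize(f,best[1:],method="Nelder-Mead",options=dict(initial_simplex=np.array(best[1:])+[[0,0,0],[3,0,0],[0,3,0],[0,0,.05]]))
    return m.x,m.fun
E
python3 - <<'E'
from h import *
P=[snapshot("top"),snapshot("side")]
px={"large_round_pot":(275,167),"small_round_pot":(293,250),"square_pot":(465,278),"oblong_pot":(386,248),"large_round_lid":(395,168),"small_round_lid":(500,215),"square_lid":(207,292),"oblong_lid":(171,219)}
big=[]
for n,u in px.items():
    q0=ray(P[0],u,M[n][0][0][2]); out=[]
    for ps in(P[:1],P[1:],P):
        q,f=fit(n,ps,q0[:2]);out.append(q)
    print(n,*[np.round(o,2).tolist() for o in out])
    c=np.array(proj(P[0],np.r_[q[:2],20][None])[0]).astype(int);im=cv2.resize(P[0]["pixels"][c[1]-35:c[1]+35,c[0]-35:c[0]+35,::-1],(200,200),interpolation=cv2.INTER_CUBIC)
    v=[(proj(P[0],pts(n,out[2])[0])-c+35.5)*200/70]
    for k in v[0]: cv2.circle(im,tuple(np.round(k).astype(int).tolist()),0,(0,0,255),-1)
    for k in (proj(P[0],pts(n,out[0])[0])-c+35.5)*200/70: cv2.circle(im,tuple(np.round(k).astype(int).tolist()),0,(0,255,0),-1)
    big.append(im)
cv2.imwrite("pics/fit0.png",np.vstack([np.hstack(big[:4]),np.hstack(big[4:])]))
for t,h in(("pepper_mill",122),("oil_bottle",135)):
    for p in P:
        for d in spot_point(p,t)[:1]: print(t,np.round(ray(p,d["xy"],0)))
print([np.round(ray(P[0],u,h)) for u,h in(((229,217),60),((336,190),60),((440,220),60),((204,155),60))])
E
```

```text
large_round_pot [645.08, 137.93, 0.0] [646.12, 134.88, 0.0] [646.04, 135.83, 0.0]
small_round_pot [455.27, 100.12, 0.0] [454.58, 97.28, 0.0] [454.75, 99.49, 0.0]
square_pot [380.7, -265.18, 0.28] [382.68, -281.41, 0.28] [384.33, -281.58, 0.28]
oblong_pot [454.55, -108.02, 0.73] [456.68, -112.03, 0.73] [456.43, -110.12, 0.73]
large_round_lid [651.18, -140.99, 0.0] [645.98, -132.88, 0.0] [651.06, -140.98, 0.0]
small_round_lid [532.78, -385.06, 0.0] [526.78, -373.74, 0.0] [532.7, -385.19, 0.0]
square_lid [370.05, 302.71, 0.3] [362.56, 304.35, 0.31] [364.01, 300.85, 0.3]
oblong_lid [537.8, 388.18, 1.32] [528.5, 389.95, 1.29] [538.19, 387.62, 1.32]
pepper_mill [730.   7.   0.]
pepper_mill [740.   7.  -0.]
oil_bottle [ 660. -294.    0.]
oil_bottle [ 675. -297.    0.]
[array([532., 241.,  60.]), array([590.,   0.,  60.]), array([ 517., -232.,   60.]), array([676., 299.,  60.])]
```

View pics/fit0.png

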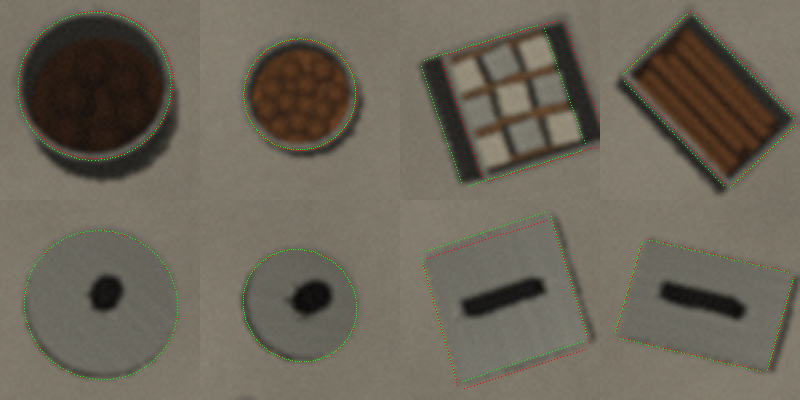

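Red outlines (both cameras) match the rims. For the square pot the top-only fit had caught its outer wall, so I use the side and joint fit there. All lids overlay well. Next I cross-check the lid centres from the black knobs and handles, and refit tightly.

```bash
python3 - <<'E'
from h import *
P=[snapshot("top"),snapshot("side")]
q={"large_round_lid":(651,-141,0),"small_round_lid":(532.7,-385,0),"square_lid":(368,302,.3),"oblong_lid":(538,388,1.32),"square_pot":(384,-281,.28),"oblong_pot":(456,-110,.73),"large_round_pot":(646,136,0),"small_round_pot":(455,99,0)}
for n,a in q.items():
    th=None if M[n][1] else a[2]
    print(n,[np.round(fit(n,ps,a[:2],th=th,rng=4)[0],2).tolist() for ps in(P[:1],P[1:])],end=" ")
    if "lid" in n:
        for p in P:
            g=cv2.cvtColor(p["pixels"],cv2.COLOR_RGB2GRAY);u=proj(p,np.array([[a[0],a[1],32.]]))[0].astype(int)
            r=20;w=g[u[1]-r:u[1]+r,u[0]-r:u[0]+r]<55
            k,l,s,c=cv2.connectedComponentsWithStats(w.astype(np.uint8));i=min(range(1,k),key=lambda i:np.hypot(*(c[i]-r))-(s[i,4]>15)*100)
            yx=np.argwhere(l==i)[:,::-1];print("knob",s[i,4],np.round(ray(p,c[i]+u-r,32 if M[n][1] else 37)[:2],1),end=" ")
    print()
E
```

```text
large_round_lid [[651.15, -141.04, 0.0], [645.91, -132.87, 0.0]] knob 103 [ 654.7 -142.8] knob 65 [ 651.1 -140.3] 
small_round_lid [[532.78, -384.97, 0.0], [534.4, -392.34, 0.0]] knob 124 [ 534.9 -388.4] knob 55 [ 531.5 -385. ] 
square_lid [[370.05, 302.76, 0.3], [364.97, 296.91, 0.31]] knob 173 [367.4 298.4] knob 173 [362.5 305.4] 
oblong_lid [[537.82, 388.14, 1.32], [528.57, 389.94, 1.29]] knob 175 [537.2 383.3] knob 227 [534.  388.2] 
square_pot [[385.24, -281.53, 0.28], [382.71, -281.45, 0.28]] 
oblong_pot [[454.54, -108.02, 0.73], [456.92, -111.79, 0.73]] 
large_round_pot [[648.46, 138.98, 0.0], [646.12, 134.88, 0.0]] 
small_round_pot [[455.29, 100.13, 0.0], [451.47, 103.2, 0.0]]
```

```bash
python3 - <<'E'
import cell
print([k for k in dir(cell) if k[0]!='_'], getattr(cell,'tcp_to_grasp',None))
E
```

```text
['Unreachable', 'finish_job', 'recognise', 'snapshot', 'spot_point', 'state', 'tcp_to_grasp'] -18.700000000000003
```

Call:
step_arm(
  moves=[
    [[60,26,19,0,0,0,0],[60,26,19,0,0,0,0],[60,26,19,0,0,0,0],[60,26,19,0,0,0,0],[60,26,19,0,0,0,0],[60,26,19,0,0,0,0],[60,26,19,0,0,0,0],[60,26,19,0,0,0,0]],
  ],
  newtons=40,
)

```text
time_s: 2.17
eef_pos: [425.8, -459.8, 231.5]
tcp_rot: [0.986, 0.169, 0.0, 0.0]
ft_force: [0.9, -0.4, 0.3]
width: 51.2
grip_force: 0.0
```

Call:
step_arm(
  moves=[
    [[60,21.3,14.8,-20,0,0,0],[60,21.3,14.8,-20,0,0,0],[60,21.3,14.8,-20,0,0,0],[60,21.3,14.8,-20,0,0,0],[60,21.3,14.8,-20,0,0,0],[60,0,0,-25,0,0,0],[60,0,0,-20,0,0,0],[60,0,0,0,0,0,0]],
  ],
)

```text
time_s: 2.83
eef_pos: [528.9, -384.4, 81.8]
tcp_rot: [0.985, 0.17, -0.003, -0.003]
ft_force: [-1.9, -0.1, -0.2]
width: 51.3
grip_force: 0.0
```

```bash
python3 - <<'E'
from h import *
P=[snapshot("top"),snapshot("side")]
ims=[]
for p in P:
    u=proj(p,np.array([[532.5,-385.5,40.]]))[0].astype(int);ims.append(cv2.resize(p["pixels"][u[1]-50:u[1]+50,u[0]-50:u[0]+50,::-1],(400,400),interpolation=cv2.INTER_CUBIC))
cv2.imwrite("pics/g1.png",np.hstack(ims))
E
```

```text
(no output)
```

View pics/g1.png

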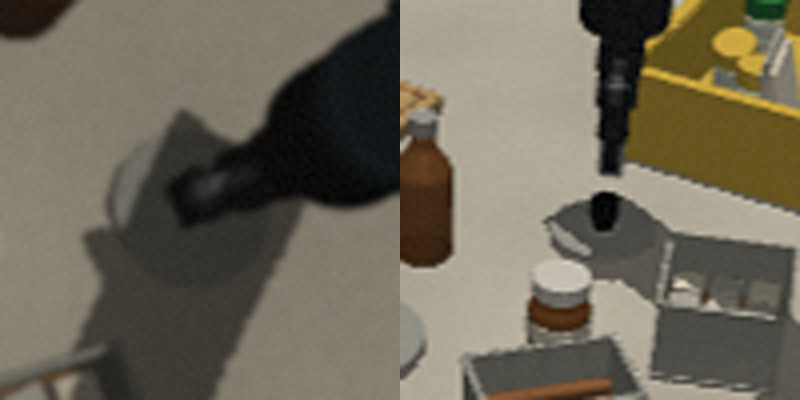

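The gripper hangs right above the small lid's knob (side crop around (605,210)). I descend and close.

Call:
step_arm(
  moves=[
    [[60,0,0,-20,0,0,0],[60,0,0,-20,0,0,0],[60,0,0,-18,0,0,0],[60,0,0,-6,0,0,0],[60,0,0,0,0,0,0],[0,0,0,0,0,0,0],[0,0,0,0,0,0,0],[0,0,0,0,0,0,0]],
  ],
)

```text
time_s: 3.6
eef_pos: [532.4, -388.1, 24.5]
tcp_rot: [0.986, 0.169, 0.001, 0.001]
ft_force: [-0.2, -0.3, 5.8]
width: 24.5
grip_force: 39.4
```

Call:
step_arm(
  moves=[
    [[0,0,0,0,0,0,0],[0,0,0,0,0,0,0],[0,0,0,0,0,0,0],[0,0,0,0,0,0,0]],
  ],
)

```text
time_s: 3.93
eef_pos: [532.4, -388.1, 24.5]
tcp_rot: [0.986, 0.169, 0.001, 0.001]
ft_force: [-1.7, -0.5, 7.1]
width: 24.6
grip_force: 39.6
```

Call:
step_arm(
  moves=[
    [[0,0,0,10,0,0,0],[0,0,0,20,0,0,0],[0,0,0,30,0,0,0],[0,0,0,30,0,0,0],[0,0,0,30,0,0,0],[0,0,0,30,0,0,0],[0,0,0,0,0,0,0],[0,0,0,0,0,0,0]],
  ],
  newtons=60,
)

```text
time_s: 4.6
eef_pos: [532.3, -387.5, 175.3]
tcp_rot: [0.986, 0.169, 0.002, 0.002]
ft_force: [-0.7, 0.8, -0.3]
width: 23.9
grip_force: 58.9
```

```bash
python3 - <<'E'
from h import *
p=snapshot("side");print(state()["eef_pos"],state()["width"])
cv2.imwrite("pics/g2.png",cv2.resize(p["pixels"][60:260,240:480,::-1],(720,600),interpolation=cv2.INTER_CUBIC))
E
```

```text
[ 531.15245318 -386.80526117  173.17624751] 23.590623325252984
```

View pics/g2.png

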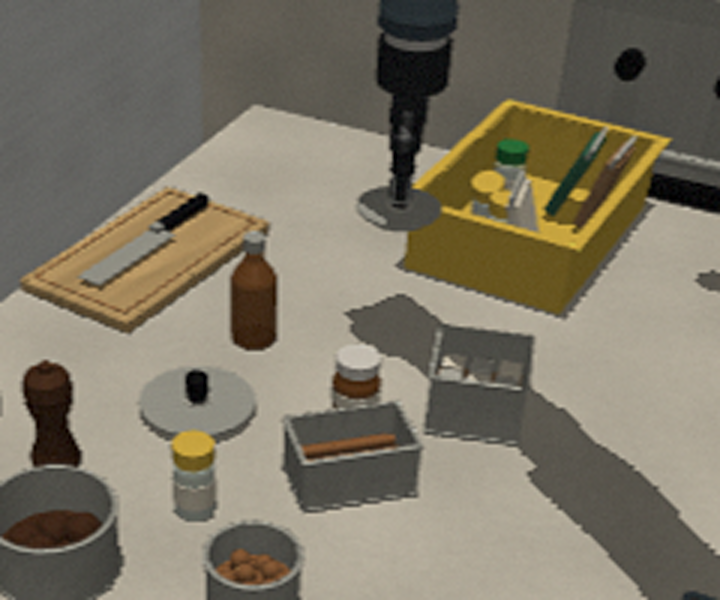

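The small lid is held level. I carry it towards the small pot at height.

Call:
step_arm(
  moves=[
    [[0,-5,32,0,0,0,0],[0,-5,32,0,0,0,0],[0,-5,32,0,0,0,0],[0,-5,32,0,0,0,0],[0,-5,32,0,0,0,0],[0,-5,32,0,0,0,0],[0,-5,32,0,0,0,0],[0,-5,32,0,0,0,0]],
  ],
)

```text
time_s: 5.32
eef_pos: [489.3, -129.1, 171.0]
tcp_rot: [0.986, 0.169, -0.001, -0.001]
ft_force: [-0.5, 0.8, -1.1]
width: 23.9
grip_force: 59.1
```

Call:
step_arm(
  moves=[
    [[0,-5,32,0,0,0,0],[0,-5,32,0,0,0,0],[0,-5,32,0,0,0,0],[0,-5,32,0,0,0,0],[0,-5,32,0,0,0,0],[0,-5,32,0,0,0,0],[0,-5,32,0,0,0,0],[0,0,7,0,0,0,0]],
  ],
)

```text
time_s: 5.98
eef_pos: [453.7, 105.7, 171.4]
tcp_rot: [0.985, 0.173, -0.001, -0.001]
ft_force: [0.9, 0.7, -0.7]
width: 24.0
grip_force: 59.1
```

Call:
step_arm(
  moves=[
    [[0,0,0,-20,0,0,0],[0,0,0,-20,0,0,0],[0,0,0,-15,0,0,0],[0,0,0,0,0,0,0],[0,0,0,0,0,0,0]],
  ],
)

```text
time_s: 6.4
eef_pos: [454.8, 99.6, 116.3]
tcp_rot: [0.986, 0.169, -0.002, 0.0]
ft_force: [-0.2, 0.1, -1.2]
width: 23.8
grip_force: 59.1
```

```bash
cat > chk.py <<'E'
from h import *
import sys
def chk(lid,pot,potq,lidq,off,pic,th=None,pth=None):
    e=np.mean([state()["eef_pos"] for _ in range(3)],0);dz=e[2]-off
    P=[snapshot("top"),snapshot("side")];ims=[];print("tcp",np.round(e,1),"lid z",round(dz,1))
    for p in P:
        a=fit(lid,[p],lidq if lidq is not None else e[:2],dz=dz,th=th,rng=8);print("lid",np.round(a[0],2),round(a[1],1),end=" ")
        b=fit(pot,[p],potq,th=pth,rng=4);print("pot",np.round(b[0],2),round(b[1],1))
        u=proj(p,np.r_[potq,90][None])[0].astype(int);im=cv2.resize(p["pixels"][u[1]-50:u[1]+50,u[0]-50:u[0]+50,::-1],(400,400),interpolation=cv2.INTER_CUBIC)
        for X,c in((pts(lid,a[0],dz)[0],(0,0,255)),(pts(pot,b[0])[0],(0,255,0))):
            for k in(proj(p,X)-u+50.5)*4: cv2.circle(im,tuple(np.round(k).astype(int).tolist()),0,c,-1)
        ims.append(im)
    cv2.imwrite(f"pics/{pic}.png",np.hstack(ims))
E
python3 -c "
from chk import *
chk('small_round_lid','small_round_pot',(454.8,99.5),None,24.5,'c1')"
```

```text
tcp [454.8  99.6 116.3] lid z 91.8
lid [415.86  99.73   0.  ] -8.1 pot [430.95 113.56   0.  ] -8.3
lid [456.09  99.67   0.  ] -23.5 pot [452.6   97.45   0.  ] -16.6
```

View pics/c1.png

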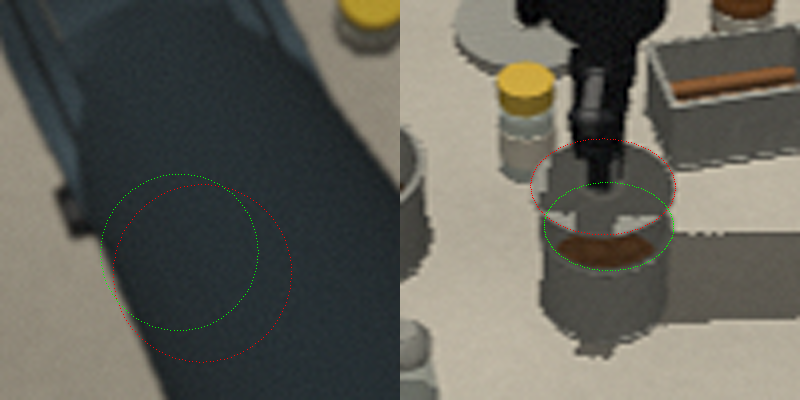

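Call:
step_arm(
  moves=[
    [[0,-1,-1.5,-8,0,0,0],[0,0,0,-8,0,0,0],[0,0,0,-5,0,0,0],[0,0,0,-5,0,0,0],[0,0,0,-4,0,0,0],[0,0,0,-2,0,0,0],[0,0,0,0,0,0,0],[0,0,0,0,0,0,0]],
  ],
)

```text
time_s: 7.17
eef_pos: [455.2, 98.8, 85.3]
tcp_rot: [0.986, 0.169, 0.0, -0.0]
ft_force: [0.1, 0.1, -1.1]
width: 23.7
grip_force: 59.1
```

```bash
python3 - <<'E'
from h import *
for i in range(1):
    s=state();print(np.round(s["eef_pos"],1),np.round(s["ft_force"],1))
E
```

```text
[455.2  98.8  85.3] [ 0.1  0.1 -1.1]
```

Lid z is about 61 with no contact force, so the plug is inside the mouth. I go down a touch more, then release.

Call:
step_arm(
  moves=[
    [[0,0,0,-1,0,0,0],[0,0,0,-1,0,0,0],[0,0,0,0,0,0,0],[0,0,0,0,0,0,0]],
  ],
)

```text
time_s: 7.5
eef_pos: [455.5, 98.8, 84.5]
tcp_rot: [0.986, 0.169, 0.0, 0.0]
ft_force: [-5.1, -0.3, 14.7]
width: 23.5
grip_force: 60.8
```

Call:
step_arm(
  moves=[
    [[60,0,0,0,0,0,0],[60,0,0,0,0,0,0],[60,0,0,0,0,0,0],[60,0,0,0,0,0,0],[60,0,0,30,0,0,0],[60,0,0,35,0,0,0],[60,0,0,35,0,0,0],[60,0,0,10,0,0,0]],
  ],
)

```text
time_s: 8.17
eef_pos: [457.6, 99.5, 197.7]
tcp_rot: [0.986, 0.169, 0.003, -0.0]
ft_force: [0.8, 0.9, 1.0]
width: 51.1
grip_force: 0.0
```

Call:
step_arm(
  moves=[
    [[60,24,-30,0,0,0,0],[60,24,-30,0,0,0,0],[60,24,-30,0,0,0,0],[60,24,-30,0,0,0,0],[60,24,-30,0,0,0,0],[60,24,-30,0,0,0,0],[60,24,-30,0,0,0,0],[60,24,-30,0,0,0,0]],
  ],
)

```text
time_s: 8.83
eef_pos: [647.7, -143.1, 192.5]
tcp_rot: [0.986, 0.169, -0.0, -0.0]
ft_force: [0.7, 0.2, 0.2]
width: 51.6
grip_force: 0.0
```

Call:
step_arm(
  moves=[
    [[60,3,0,-25,0,0,0],[60,0,0,-30,0,0,0],[60,0,0,-30,0,0,0],[60,0,0,-25,0,0,0],[60,0,0,0,0,0,0],[60,0,0,0,0,0,0]],
  ],
)

```text
time_s: 9.33
eef_pos: [648.9, -141.1, 81.8]
tcp_rot: [0.986, 0.169, -0.002, -0.001]
ft_force: [0.5, 0.4, 0.9]
width: 51.4
grip_force: 0.0
```

```bash
python3 - <<'E'
from h import *
s=state();print(np.round(s["eef_pos"],1))
p=snapshot("side")
im=cv2.resize(p["pixels"][60:260,240:480,::-1],(720,600),interpolation=cv2.INTER_CUBIC)
e=s["eef_pos"]
for z in (e[2],44,14):
    k=(proj(p,np.array([[e[0],e[1],z]]))[0]-[239.5,59.5])*3;cv2.circle(im,tuple(np.round(k).astype(int).tolist()),2,(0,0,255),-1)
cv2.imwrite("pics/g3.png",im)
q,f=fit("small_round_lid",[p],(455,98),dz=60,rng=8);print(q,f)
E
```

```text
[ 648.9 -141.1   81.8]
[455.34936593  99.41731252   0.        ] -21.491436004638672
```

View pics/g3.png

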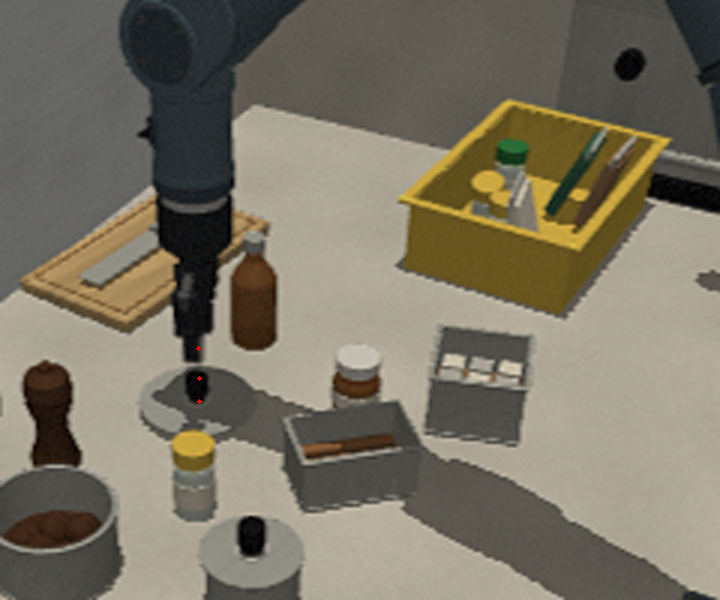

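The small lid sits flush on its pot at crop pixel (250,560). The gripper is over the large lid's knob at (197,385). I descend and close.

Call:
step_arm(
  moves=[
    [[60,1.5,0,-20,0,0,0],[60,0,0,-20,0,0,0],[60,0,0,-14,0,0,0],[60,0,0,-4,0,0,0],[60,0,0,0,0,0,0],[0,0,0,0,0,0,0],[0,0,0,0,0,0,0],[0,0,0,0,0,0,0]],
  ],
)

```text
time_s: 10.05
eef_pos: [653.1, -141.8, 27.3]
tcp_rot: [0.986, 0.169, 0.001, 0.001]
ft_force: [-0.3, -0.7, 4.6]
width: 23.6
grip_force: 58.9
```

Call:
step_arm(
  moves=[
    [[0,0,0,0,0,0,0],[0,0,0,0,0,0,0]],
  ],
)

```text
time_s: 10.22
eef_pos: [653.0, -141.8, 27.3]
tcp_rot: [0.986, 0.169, 0.001, 0.001]
ft_force: [-0.8, 0.1, 6.1]
width: 23.5
grip_force: 59.0
```

Call:
step_arm(
  moves=[
    [[0,0,0,10,0,0,0],[0,0,0,20,0,0,0],[0,0,0,30,0,0,0],[0,0,0,30,0,0,0],[0,0,0,30,0,0,0],[0,0,0,30,0,0,0],[0,0,0,0,0,0,0],[0,0,0,0,0,0,0]],
  ],
)

```text
time_s: 10.88
eef_pos: [652.9, -141.5, 178.2]
tcp_rot: [0.986, 0.169, 0.002, 0.001]
ft_force: [-0.3, -0.2, -1.7]
width: 23.7
grip_force: 59.2
```

Call:
step_arm(
  moves=[
    [[0,-0.8,34.5,0,0,0,0],[0,-0.8,34.5,0,0,0,0],[0,-0.8,34.5,0,0,0,0],[0,-0.8,34.5,0,0,0,0],[0,-0.8,34.5,0,0,0,0],[0,-0.8,34.5,0,0,0,0],[0,-0.8,34.5,0,0,0,0],[0,-0.8,34.5,0,0,0,0]],
  ],
)

```text
time_s: 11.55
eef_pos: [643.7, 136.1, 173.8]
tcp_rot: [0.986, 0.169, -0.001, 0.0]
ft_force: [1.5, -0.1, -0.7]
width: 23.2
grip_force: 59.3
```

Call:
step_arm(
  moves=[
    [[0,0,1,-20,0,0,0],[0,0,0,-20,0,0,0],[0,0,0,-10,0,0,0],[0,0,0,0,0,0,0],[0,0,0,0,0,0,0]],
  ],
)

```text
time_s: 11.97
eef_pos: [644.5, 134.7, 124.4]
tcp_rot: [0.986, 0.169, -0.001, 0.0]
ft_force: [0.7, -0.5, -1.2]
width: 23.5
grip_force: 59.3
```

```bash
python3 -c "
from chk import *
chk('large_round_lid','large_round_pot',(646.5,136.5),None,27.3,'c2')"
```

```text
tcp [644.5 134.7 124.4] lid z 97.1
lid [649.45 141.08   0.  ] -9.7 pot [651.14 142.13   0.  ] -9.5
lid [645.   134.79   0.  ] -24.0 pot [644.83 136.     0.  ] -19.6
```

View pics/c2.png

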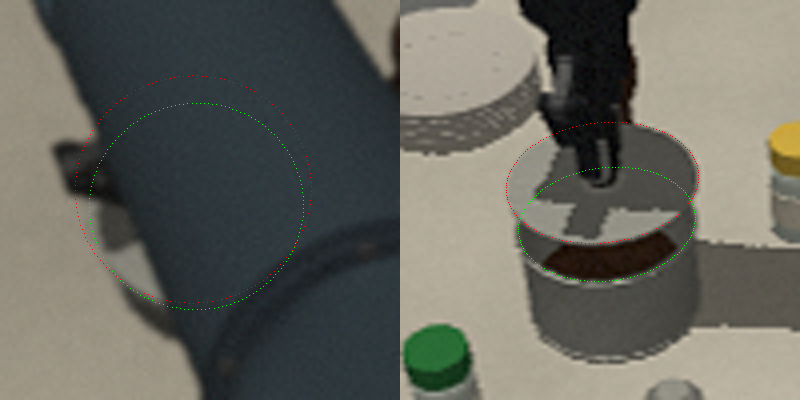

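Call:
step_arm(
  moves=[
    [[0,1,1,-8,0,0,0],[0,0,0,-8,0,0,0],[0,0,0,-5,0,0,0],[0,0,0,-5,0,0,0],[0,0,0,-4,0,0,0],[0,0,0,-2,0,0,0],[0,0,0,0,0,0,0],[0,0,0,0,0,0,0]],
  ],
)

```text
time_s: 12.73
eef_pos: [646.3, 136.7, 93.3]
tcp_rot: [0.986, 0.169, 0.0, -0.0]
ft_force: [0.4, 0.2, -0.6]
width: 23.7
grip_force: 59.3
```

Lid z is about 66 with no contact, so the plug is inside the mouth. I seat it, release and rise.

Call:
step_arm(
  moves=[
    [[0,0,0,-1,0,0,0],[0,0,0,-1,0,0,0],[0,0,0,0,0,0,0],[0,0,0,0,0,0,0]],
  ],
)

```text
time_s: 13.07
eef_pos: [646.6, 136.8, 92.3]
tcp_rot: [0.986, 0.169, 0.0, -0.0]
ft_force: [-2.7, 0.0, 5.6]
width: 23.7
grip_force: 60.0
```

Call:
step_arm(
  moves=[
    [[60,0,0,0,0,0,0],[60,0,0,0,0,0,0],[60,0,0,0,0,0,0],[60,0,0,0,0,0,0],[60,0,0,30,0,0,0],[60,0,0,35,0,0,0],[60,0,0,35,0,0,0],[60,0,0,5,0,0,0]],
  ],
)

```text
time_s: 13.73
eef_pos: [649.9, 137.7, 203.1]
tcp_rot: [0.986, 0.169, 0.005, -0.0]
ft_force: [1.0, -0.0, 0.5]
width: 51.1
grip_force: 0.0
```

Call:
step_arm(
  moves=[
    [[60,-12,28,0,0,0,0.11],[60,-12,28,0,0,0,0.11],[60,-12,28,0,0,0,0.11],[60,-12,28,0,0,0,0.11],[60,-12,28,0,0,0,0.11],[60,-12,28,0,0,0,0.11],[60,-12,28,0,0,0,0.11],[60,-12,28,0,0,0,0.11]],
  ],
)

```text
time_s: 14.4
eef_pos: [549.6, 361.9, 196.2]
tcp_rot: [0.818, 0.575, 0.0, 0.0]
ft_force: [0.0, -0.9, -0.4]
width: 51.4
grip_force: 0.0
```

Call:
step_arm(
  moves=[
    [[60,-13,27,0,0,0,0.1],[60,0,0,-30,0,0,0],[60,0,0,-35,0,0,0],[60,0,0,-35,0,0,0],[60,0,0,-15,0,0,0],[60,0,0,0,0,0,0],[60,0,0,0,0,0,0]],
  ],
)

```text
time_s: 14.98
eef_pos: [537.3, 387.8, 81.5]
tcp_rot: [0.79, 0.613, -0.0, -0.0]
ft_force: [0.7, -0.1, 0.9]
width: 51.0
grip_force: 0.0
```

```bash
python3 - <<'E'
from h import *
s=state();print(np.round(s["eef_pos"],1),s["tcp_rot"],2*np.arctan2(s["tcp_rot"][1],s["tcp_rot"][0]))
e=s["eef_pos"];ims=[]
for p in (snapshot("side"),):
    u=proj(p,np.r_[e[:2],60][None])[0].astype(int)
    a,b=u-[65,65]
    im=cv2.resize(p["pixels"][b:b+130,a:a+130,::-1],(585,585),interpolation=cv2.INTER_CUBIC)
    for z in (e[2],44,14):
        k=(proj(p,np.array([[e[0],e[1],z]]))[0]-[a-.5,b-.5])*4.5;cv2.circle(im,tuple(np.round(k).astype(int).tolist()),2,(0,0,255),-1)
    for k in (proj(p,pts("oblong_lid",(537.8,388,1.32))[0])-[a-.5,b-.5])*4.5: cv2.circle(im,tuple(np.round(k).astype(int).tolist()),1,(0,255,0),-1)
cv2.imwrite("pics/g4.png",im)
print(fit("oblong_lid",[p],(537,388),th=1.32,rng=8))
print(fit("large_round_lid",[p],(646.5,136.5),dz=65,rng=8))
E
```

```text
[537.3 387.8  81.5] [ 7.90086231e-01  6.12995671e-01 -2.12049471e-04 -1.00083493e-04] 1.3196932708864335
(array([527.25430172, 390.50194073,   1.26575638]), np.float64(-18.454635620117188))
(array([644.37137635, 134.30745206,   0.        ]), np.float64(-21.699878692626953))
```

View pics/g4.png

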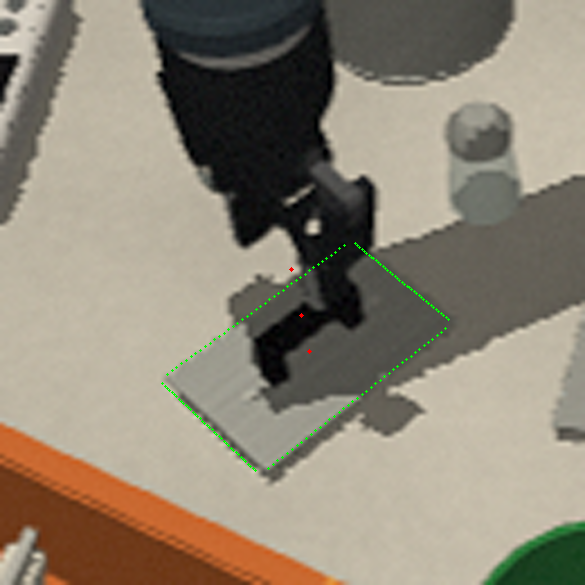

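Call:
step_arm(
  moves=[
    [[60,0,0,-20,0,0,0],[60,0,0,-20,0,0,0],[60,0,0,-16,0,0,0],[60,0,0,-4,0,0,0],[60,0,0,0,0,0,0],[0,0,0,0,0,0,0],[0,0,0,0,0,0,0],[0,0,0,0,0,0,0]],
  ],
)

```text
time_s: 15.7
eef_pos: [538.0, 388.4, 22.7]
tcp_rot: [0.79, 0.613, 0.001, -0.0]
ft_force: [-0.8, -0.1, 1.4]
width: 15.7
grip_force: 1.3
```

Call:
step_arm(
  moves=[
    [[0,0,0,0,0,0,0],[0,0,0,0,0,0,0],[0,0,0,0,0,0,0]],
  ],
)

```text
time_s: 15.95
eef_pos: [538.2, 388.3, 22.6]
tcp_rot: [0.79, 0.613, 0.001, 0.0]
ft_force: [-0.0, -0.7, 6.3]
width: 12.8
grip_force: 59.0
```

Call:
step_arm(
  moves=[
    [[0,0,0,10,0,0,0],[0,0,0,20,0,0,0],[0,0,0,30,0,0,0],[0,0,0,30,0,0,0],[0,0,0,30,0,0,0],[0,0,0,20,0,0,0],[0,0,0,0,0,0,0],[0,0,0,0,0,0,0]],
  ],
)

```text
time_s: 16.62
eef_pos: [537.5, 387.9, 162.6]
tcp_rot: [0.79, 0.613, 0.001, 0.0]
ft_force: [1.4, -0.2, -2.0]
width: 13.0
grip_force: 58.8
```

Call:
step_arm(
  moves=[
    [[0,-5.5,-33,0,0,0,-0.04],[0,-5.5,-33,0,0,0,-0.04],[0,-5.5,-33,0,0,0,-0.04],[0,-5.5,-33,0,0,0,-0.04],[0,-5.5,-33,0,0,0,-0.04],[0,-5.5,-33,0,0,0,-0.04],[0,-5.5,-33,0,0,0,-0.04],[0,-5.5,-33,0,0,0,-0.04]],
  ],
)

```text
time_s: 17.28
eef_pos: [491.3, 121.5, 159.8]
tcp_rot: [0.878, 0.478, -0.002, -0.0]
ft_force: [0.2, -0.9, -1.8]
width: 13.0
grip_force: 58.8
```

Call:
step_arm(
  moves=[
    [[0,-5.5,-33,0,0,0,-0.04],[0,-5.5,-33,0,0,0,-0.04],[0,-5.5,-33,0,0,0,-0.04],[0,-5.5,-33,0,0,0,-0.04],[0,-5.5,-33,0,0,0,-0.04],[0,-5.5,-33,0,0,0,-0.04],[0,-4,-34,0,0,0,-0.03],[0,0,0,0,0,0,0]],
  ],
)

```text
time_s: 17.95
eef_pos: [453.1, -115.7, 159.9]
tcp_rot: [0.936, 0.352, -0.003, 0.001]
ft_force: [-0.1, -0.1, -2.8]
width: 12.6
grip_force: 58.8
```

Call:
step_arm(
  moves=[
    [[0,0,0,-20,0,0,0],[0,0,0,-20,0,0,0],[0,0,0,-10,0,0,0],[0,0,0,0,0,0,0],[0,0,0,0,0,0,0]],
  ],
)

```text
time_s: 18.37
eef_pos: [455.3, -107.9, 110.6]
tcp_rot: [0.934, 0.357, -0.001, -0.001]
ft_force: [0.8, -0.1, -1.7]
width: 12.7
grip_force: 58.8
```

```bash
python3 -c "
from chk import *
chk('oblong_lid','oblong_pot',(456,-110),None,22.6,'c3',.73,.73);r=state()['tcp_rot'];print(2*np.arctan2(r[1],r[0]))"
```

```text
tcp [ 455.3 -107.9  110.6] lid z 88.0
lid [ 448.02 -102.14    0.75] -11.8 pot [ 447.56 -107.53    0.54] -11.7
lid [ 452.14 -109.74    0.73] -21.6 pot [ 450.63 -116.18    0.65] -18.1
0.7302201546993815
```

View pics/c3.png

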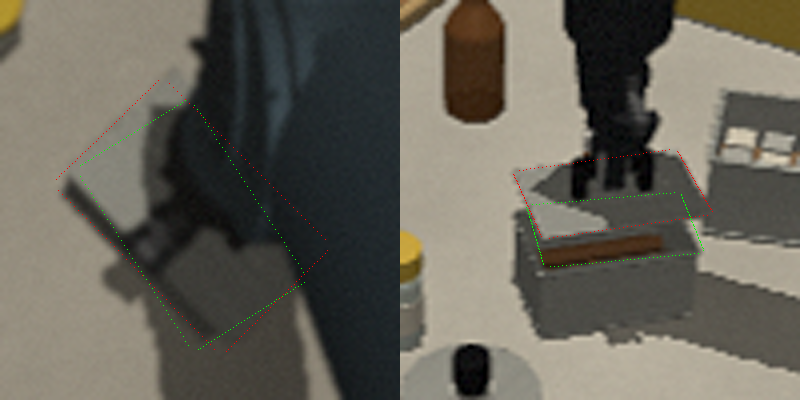

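```bash
python3 - <<'E'
from h import *
p=snapshot("side");a,b=300,165
im=cv2.resize(p["pixels"][b:b+80,a:a+106,::-1],(795,600),interpolation=cv2.INTER_CUBIC)
def dr(X,c):
    for k in (proj(p,X)-[a-.5,b-.5])*7.5: cv2.circle(im,tuple(np.round(k).astype(int).tolist()),1,c,-1)
dr(pts("oblong_lid",(455.3,-107.9,.73),88)[0],(0,255,0));dr(pts("oblong_lid",(452.1,-109.7,.73),88)[0],(0,0,255))
dr(pts("oblong_pot",(456.8,-111.9,.73))[0],(255,255,0))
cv2.imwrite("pics/c4.png",im)
E
```

```text
(no output)
```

View pics/c4.png

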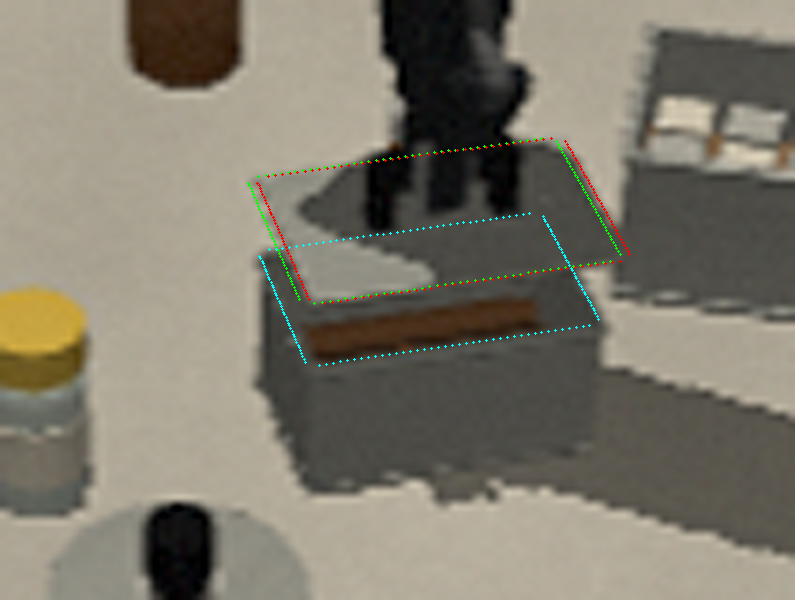

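The lid sits between the two drawn outlines. The pot rim (cyan) calls for a shift of about (+2,-2). I descend with that correction.

Call:
step_arm(
  moves=[
    [[0,2,-2,-6,0,0,0],[0,0,0,-8,0,0,0],[0,0,0,-5,0,0,0],[0,0,0,-5,0,0,0],[0,0,0,-4,0,0,0],[0,0,0,-2,0,0,0],[0,0,0,0,0,0,0],[0,0,0,0,0,0,0]],
  ],
)

```text
time_s: 19.18
eef_pos: [458.2, -110.3, 81.2]
tcp_rot: [0.934, 0.357, -0.0, -0.0]
ft_force: [-0.3, 0.6, -1.5]
width: 13.0
grip_force: 58.9
```

Call:
step_arm(
  moves=[
    [[0,0,0,-1.5,0,0,0],[0,0,0,-1,0,0,0],[0,0,0,-1,0,0,0],[0,0,0,-1,0,0,0],[0,0,0,0,0,0,0],[0,0,0,0,0,0,0]],
  ],
)

```text
time_s: 19.68
eef_pos: [458.4, -110.4, 77.5]
tcp_rot: [0.934, 0.357, 0.0, 0.0]
ft_force: [-2.9, -0.1, 9.2]
width: 12.7
grip_force: 60.3
```

Call:
step_arm(
  moves=[
    [[60,0,0,0,0,0,0],[60,0,0,0,0,0,0],[60,0,0,0,0,0,0],[60,0,0,0,0,0,0],[60,0,0,30,0,0,0],[60,0,0,35,0,0,0],[60,0,0,35,0,0,0],[60,0,0,15,0,0,0]],
  ],
)

```text
time_s: 20.35
eef_pos: [460.2, -110.6, 195.6]
tcp_rot: [0.934, 0.357, 0.002, 0.001]
ft_force: [1.4, -0.8, 0.2]
width: 50.9
grip_force: 0.0
```

Call:
step_arm(
  moves=[
    [[60,-7,32,0,0,0,0.088],[60,-7,32,0,0,0,0.088],[60,-7,32,0,0,0,0.088],[60,-7,32,0,0,0,0.088],[60,-7,32,0,0,0,0.088],[60,-7,32,0,0,0,0.088],[60,-7,32,0,0,0,0.088],[60,-7,32,0,0,0,0.088]],
  ],
)

```text
time_s: 21.02
eef_pos: [401.6, 147.0, 191.9]
tcp_rot: [0.752, 0.659, 0.0, 0.0]
ft_force: [0.7, -0.6, 0.2]
width: 51.2
grip_force: 0.0
```

Call:
step_arm(
  moves=[
    [[60,-7,32,0,0,0,0.088],[60,-7,32,0,0,0,0.088],[60,-7,32,0,0,0,0.088],[60,-7,32,0,0,0,0.088],[60,-4,29,0,0,0,0.084],[60,0,0,-30,0,0,0],[60,0,0,-35,0,0,0],[60,0,0,0,0,0,0]],
  ],
)

```text
time_s: 21.68
eef_pos: [367.2, 300.3, 122.1]
tcp_rot: [0.593, 0.805, -0.004, -0.001]
ft_force: [-0.7, -1.3, -0.6]
width: 51.4
grip_force: 0.0
```

```bash
python3 - <<'E'
from h import *
s=state();e=s["eef_pos"];print(np.round(e,1),2*np.arctan2(s["tcp_rot"][1],s["tcp_rot"][0]))
p=snapshot("side")
a,b=260,185
im=cv2.resize(p["pixels"][b:b+180,a:a+240,::-1],(800,600),interpolation=cv2.INTER_CUBIC);m=800/240
def dr(X,c):
    for k in (proj(p,X)-[a-.5,b-.5])*m: cv2.circle(im,tuple(np.round(k).astype(int).tolist()),1,c,-1)
dr(np.array([[e[0],e[1],z] for z in(e[2],44,14)]),(0,0,255));dr(pts("square_lid",(370,302.7,.3))[0],(0,255,0))
cv2.imwrite("pics/g5.png",im)
print(fit("oblong_lid",[p],(456,-110),dz=55,th=.73,rng=8))
E
```

```text
[367.2 300.3 122.1] 1.8709968386552591
(array([ 454.4142877 , -113.96050013,    0.73685117]), np.float64(-24.63196563720703))
```

View pics/g5.png

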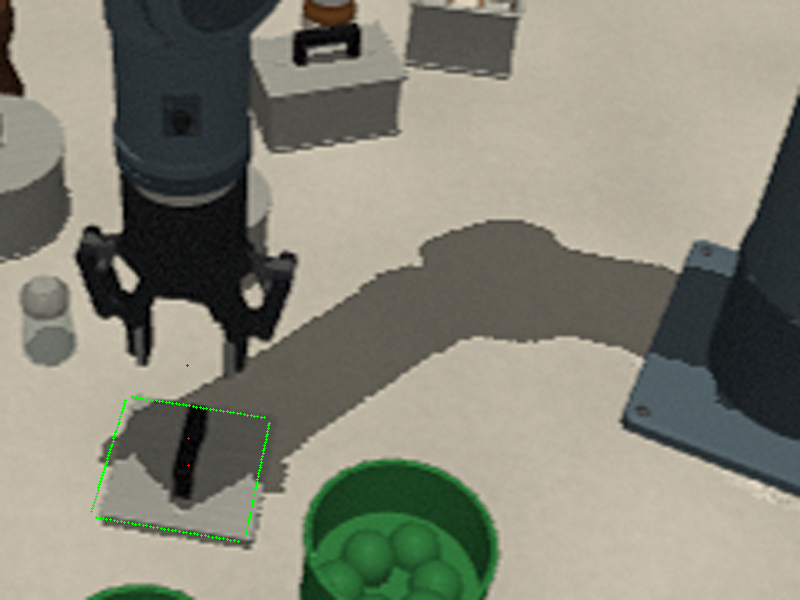

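The oblong lid is flat on its pot at (330,75). The gripper is over the square handle at (190,445). I descend and close.

Call:
step_arm(
  moves=[
    [[60,1,2,-30,0,0,0],[60,0,0,-30,0,0,0],[60,0,0,-20,0,0,0],[60,0,0,-16,0,0,0],[60,0,0,-4,0,0,0],[60,0,0,0,0,0,0],[0,0,0,0,0,0,0],[0,0,0,0,0,0,0]],
  ],
)

```text
time_s: 22.4
eef_pos: [372.4, 305.4, 28.4]
tcp_rot: [0.594, 0.804, 0.001, 0.0]
ft_force: [0.2, 0.2, 0.4]
width: 28.4
grip_force: 0.7
```

Call:
step_arm(
  moves=[
    [[0,0,0,0,0,0,0],[0,0,0,0,0,0,0],[0,0,0,0,0,0,0],[0,0,0,0,0,0,0]],
  ],
)

```text
time_s: 22.73
eef_pos: [371.7, 305.0, 28.2]
tcp_rot: [0.594, 0.804, 0.001, 0.0]
ft_force: [-1.8, -2.1, 9.7]
width: 12.6
grip_force: 59.0
```

Call:
step_arm(
  moves=[
    [[0,0,0,10,0,0,0],[0,0,0,20,0,0,0],[0,0,0,30,0,0,0],[0,0,0,30,0,0,0],[0,0,0,30,0,0,0],[0,0,0,25,0,0,0],[0,0,0,0,0,0,0],[0,0,0,0,0,0,0]],
  ],
)

```text
time_s: 23.4
eef_pos: [372.2, 305.0, 173.6]
tcp_rot: [0.594, 0.804, 0.002, 0.001]
ft_force: [0.3, -0.1, -1.8]
width: 12.6
grip_force: 59.3
```

Call:
step_arm(
  moves=[
    [[0,9,-30,0,0,0,0],[0,9,-30,0,0,0,0],[0,9,-30,0,0,0,0],[0,9,-30,0,0,0,0],[0,9,-30,0,0,0,0],[0,9,-30,0,0,0,0],[0,9,-30,0,0,0,0],[0,9,-30,0,0,0,0]],
  ],
)

```text
time_s: 24.07
eef_pos: [442.3, 62.8, 170.8]
tcp_rot: [0.594, 0.805, -0.001, -0.001]
ft_force: [-0.0, 0.3, -2.5]
width: 12.4
grip_force: 59.2
```

Call:
step_arm(
  moves=[
    [[0,9,-30,0,0,0,0],[0,7,-30,0,0,0,0],[0,-7,-31,0,0,0,0],[0,-8,-31,0,0,0,-0.02],[0,-8,-31,0,0,0,0],[0,-8,-31,0,0,0,0],[0,-8,-31,0,0,0,0],[0,-9,-31,0,0,0,0]],
  ],
)

```text
time_s: 24.73
eef_pos: [409.6, -182.5, 170.8]
tcp_rot: [0.602, 0.799, -0.0, -0.001]
ft_force: [0.1, 0.2, -1.7]
width: 12.7
grip_force: 59.2
```

Call:
step_arm(
  moves=[
    [[0,-9,-33,0,0,0,0],[0,-9,-33,0,0,0,0],[0,-9,-32,0,0,0,0],[0,0,0,0,0,0,0],[0,0,0,-20,0,0,0],[0,0,0,-20,0,0,0],[0,0,0,0,0,0,0],[0,0,0,0,0,0,0]],
  ],
)

```text
time_s: 25.4
eef_pos: [382.9, -278.1, 130.6]
tcp_rot: [0.602, 0.799, -0.0, -0.002]
ft_force: [0.2, 0.3, -0.8]
width: 12.9
grip_force: 59.2
```

```bash
python3 - <<'E'
from h import *
s=state();e=s["eef_pos"];print(np.round(e,1),2*np.arctan2(s["tcp_rot"][1],s["tcp_rot"][0]))
p=snapshot("side");a,b=340,130
im=cv2.resize(p["pixels"][b:b+85,a:a+113,::-1],(791,595),interpolation=cv2.INTER_CUBIC)
def dr(X,c):
    for k in (proj(p,X)-[a-.5,b-.5])*7: cv2.circle(im,tuple(np.round(k).astype(int).tolist()),1,c,-1)
dz=e[2]-28.2;q=fit("square_lid",[p],e[:2],dz=dz,th=.28,rng=8);print(q,fit("square_pot",[p],(383,-281.5),th=.28,rng=4))
dr(pts("square_lid",q[0],dz)[0],(0,0,255));dr(pts("square_lid",(e[0],e[1]-2,.28),dz)[0],(0,255,0))
dr(pts("square_pot",(383,-281.5,.28))[0],(255,255,0))
cv2.imwrite("pics/c5.png",im)
E
```

```text
[ 382.9 -278.1  130.6] 1.8504313560124024
(array([ 3.82692810e+02, -2.81542782e+02,  2.42182310e-01]), np.float64(-22.141651153564453)) (array([ 3.77871560e+02, -2.76729578e+02,  1.78138612e-01]), np.float64(-17.964290618896484))
```

View pics/c5.png

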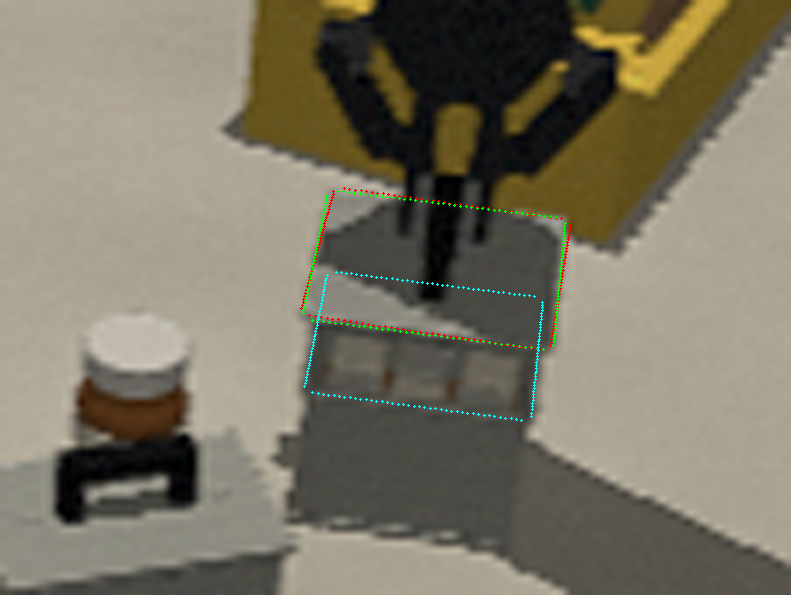

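The lid outline agrees with the prediction, and the pot is about (+0.7,-0.7) away. I lower it.

Call:
step_arm(
  moves=[
    [[0,0.7,-0.7,-10,0,0,0],[0,0,0,-8,0,0,0],[0,0,0,-5,0,0,0],[0,0,0,-5,0,0,0],[0,0,0,-4,0,0,0],[0,0,0,-2,0,0,0],[0,0,0,0,0,0,0],[0,0,0,0,0,0,0]],
  ],
)

```text
time_s: 26.12
eef_pos: [385.0, -280.0, 97.8]
tcp_rot: [0.602, 0.799, 0.0, 0.0]
ft_force: [-0.3, -0.0, -1.1]
width: 12.2
grip_force: 59.3
```

Call:
step_arm(
  moves=[
    [[0,0,0,-1.5,0,0,0],[0,0,0,-1,0,0,0],[0,0,0,-1,0,0,0],[0,0,0,0,0,0,0],[0,0,0,0,0,0,0]],
  ],
)

```text
time_s: 26.53
eef_pos: [385.0, -280.0, 94.3]
tcp_rot: [0.602, 0.799, -0.0, 0.0]
ft_force: [0.4, 0.5, -1.5]
width: 12.4
grip_force: 59.3
```

Call:
step_arm(
  moves=[
    [[0,0,0,-1,0,0,0],[0,0,0,-1,0,0,0],[0,0,0,0,0,0,0],[0,0,0,0,0,0,0]],
  ],
)

```text
time_s: 26.87
eef_pos: [385.1, -280.1, 93.2]
tcp_rot: [0.602, 0.799, -0.0, 0.0]
ft_force: [-2.4, 2.1, 11.5]
width: 12.7
grip_force: 60.9
```

Call:
step_arm(
  moves=[
    [[60,0,0,0,0,0,0],[60,0,0,0,0,0,0],[60,0,0,0,0,0,0],[60,0,0,0,0,0,0],[60,0,0,30,0,0,0],[60,0,0,35,0,0,0],[60,0,0,35,0,0,0],[60,0,0,20,0,0,0]],
  ],
)

```text
time_s: 27.53
eef_pos: [386.2, -280.5, 215.5]
tcp_rot: [0.602, 0.799, 0.0, 0.002]
ft_force: [-0.2, -0.3, -0.4]
width: 51.3
grip_force: 0.0
```

Call:
step_arm(
  moves=[
    [[60,5,-30,0,0,0,0],[60,5,-30,0,0,0,0],[60,0,-30,0,0,0,0],[60,0,-30,0,0,0,0],[60,-5,-30,0,0,0,0],[60,-5,-30,0,0,0,0],[60,0,0,0,0,0,0]],
  ],
)

```text
time_s: 28.12
eef_pos: [381.6, -466.8, 211.7]
tcp_rot: [0.605, 0.796, -0.002, 0.001]
ft_force: [-0.7, -0.2, 0.3]
width: 51.4
grip_force: 0.0
```

```bash
python3 - <<'E'
from h import *
a=snapshot("top")["pixels"];b=snapshot("side")["pixels"]
cv2.imwrite("pics/end.png",np.vstack([cv2.resize(a[120:320,220:520,::-1],(600,300),interpolation=cv2.INTER_CUBIC)[:,:,:],cv2.resize(b[150:300,200:500,::-1],(600,300),interpolation=cv2.INTER_CUBIC)]))
E
```

```text
(no output)
```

View pics/end.png

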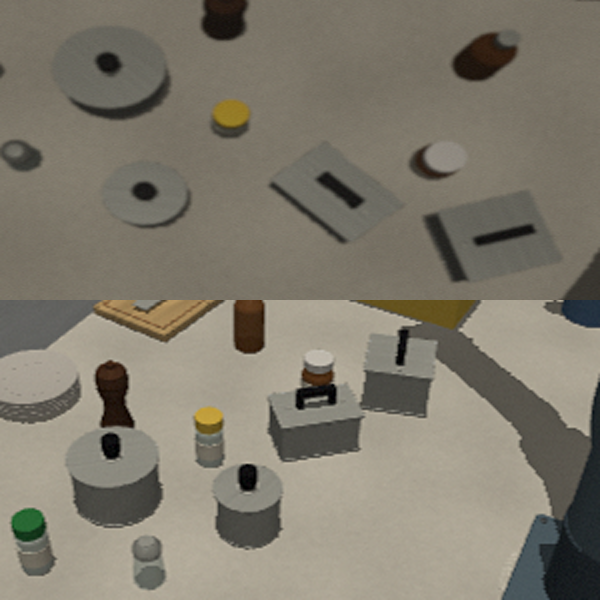

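All four lids lie flat on their pots in both views: large (110,65), small (145,190), oblong (335,190) and square (490,235) in the top crop. The mill and bottle are still standing where they were. I hand in the job.

```bash
python3 -c "
from cell import *
print(finish_job())"
```

```text
the job is handed in; nothing more can be done
None
```

All four lids are on the containers they belong to and lie flat in the final pictures; the pepper mill and oil bottle still stand in place, and the job was handed in at about 28 s (no verdict came back).

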